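# Set out two serving boards with their handles over the display edge

## Task

Two small wooden serving boards with handles lie on the raised white display shelf on the shop counter. With your fingertips, gently slide each board towards the customers' side, the long edge away from the robot, until its whole handle and nothing but the handle sticks out over that edge: the shoulders of the board level with the edge, and the board square to it, so that a customer can slip a hand under the handle. Only push them, do not pinch, lift or tip them, and leave the mills and other goods standing where they are.

Things in the scene. Friction and masses are not known exactly. Their poses are not given: they have to be found in the camera images.
- riser: fixed white display shelf on the counter, 300 deep (its x) x 700 wide (its y), flat top 80 mm above the counter. Origin: centre of its footprint, at counter height. x points away from the robot, to the customers' side; the customers' edge is the long straight edge at x = +150 mm in this frame, the robot-side edge is at -150 mm. It does not move when pushed
- large_board: loose wooden paddle board lying flat on the shelf, 18 mm thick, 0.2-0.45 kg; blade 150 x 120 mm wide, corner radius 14; handle 80 x 34 wide. Origin: middle of the shoulder line, where handle meets blade, on the underside. x points along the handle: handle x = 0 to +80, flat rear edge of the blade at x = -150 mm; z up. Starts 45-95 mm short of its place, askew by up to 0.2 rad
- small_board: the same, smaller, 0.15 to 0.31 kg: blade 130 long x 100 mm wide x 18 mm thick, handle 70 long x 30 mm wide. Origin and axes as for the large board: handle from x = 0 to +70 mm, flat rear edge of the blade at x = -130 mm. Either board can be the left or the right one
- tall_mill: turned dark wood pepper mill, 58 mm across, 200 mm tall, standing loose at an end of the shelf; origin: centre of its foot
- short_mill: turned light wood mill, 52 mm across, 130 mm tall, standing loose on the shelf between the two boards; origin: centre of its foot
- steel_mill: plain metal cylinder mill, 50 mm across, 140 mm tall, standing loose at an end of the shelf; origin: centre of its foot
- spoon_crock: white ceramic crock with wooden spoons, 110 mm across, spoons up to about 330 mm high and 80 mm out from its axis, standing on the counter to the right of the shelf; origin: centre of its foot
- mortar: marble mortar, 128 mm across and 82 mm high, its pestle standing up to 140 mm, on the counter to the left of the shelf; origin: centre of its foot
- oil_bottle: green glass bottle, 62 mm across, 230 mm tall, on the counter to the right of the shelf; origin: centre of its foot
- spice_jar: small glass jar, 58 mm across, 85 mm tall, on the counter to the left of the shelf; origin: centre of its foot
Not all that is in view belongs to the job. What is shaped like the short_mill but orange is not meant.

How it is judged:
By the outcome, as a careful person would: the job done as asked, in the order asked, and still so for the second after the job is handed in, with the robot touching nothing.
It also fails if it takes over 64 s, if anything falls off the work surface, if the arm or the gripper's body presses on something with over 40 N, if the wrist force passes 120 N, or if a joint passes its speed limit or range.

## Robot

A 7-joint arm with a two-finger parallel gripper is mounted at the origin on the work surface. World frame = base frame: x ahead of the robot, y to its left, z up, the work surface at z = 0. Lengths are in m, angles in rad, forces in N, time in s.
With the tool pointing down it reaches from about 0.4 to 0.9 m from the base axis. Payload 5.6 kg.
Tool frame: the origin (TCP) lies midway between the tips of the shut fingers; the grasp point (between the pads) lies 19 mm behind it; y points along the fingers, z is the direction in which the jaws open and shut, and the axes are right-handed (so a half turn about y gives the same grasp; the last joint's range is limited). The gripper opens to 92 mm and grips with 3 to 60 N. Pads are 20 mm wide; open, the fingers measure 128 mm over their backs; the gripper's body (75 mm by 189 mm) begins 69 mm behind the grasp point.
Start: joints at [-1.259, 0.468, -0.012, 1.603, 0.006, 1.071, -0.056], TCP at [0.226, 0.61, 0.215] pointing down, gripper open.
Joint ranges: [-2.53, 2.53], [-0.31, 2.02], [-1.57, 1.55], [0.28, 2.44], [-1.29, 4.43], [0.15, 1.84], [-2.92, 2.92]. Speed limits (rad/s): [2.57, 2.57, 3.14, 3.14, 3.14, 3.14, 3.14].

## Interface

Orientations are given as a 3x3 rotation matrix whose columns are the frame's x, y, z axes.
In Python, from station import env, effector, solver, viewer, workorder, search_frame, tip_of gives the robot as it stands. Calls block until the motion is done:
- env.reach(position, orientation): joint-space move of the TCP to a pose.
- env.movel(position, frame=None, rate=0.15): straight line of the TCP; frame=None keeps the orientation; rate is the mean speed in m/s.
- env.goto_joints(angles): joint-space move.
- effector.release() and effector.grasp(squeeze=None): open the fingers fully, or close them until they stop; squeeze is the grip in N (None keeps the last).
- env.pause(seconds).
- solver.inverse_kinematics(position, orientation): joint angles nearest the present ones, or None.
- env.sense(): the state.
- viewer.read_camera(name): name is "scene" or "top" or "wrist"; returns (picture, depth): 400x640x3 uint8, red, green, blue; 400x640 float32, m along the optical axis (not along the pixel's ray), 0 where there is no reading.
- viewer.camera_info(name): a dict with "intrinsics" (3x3 intrinsics, pixels), "eye" and "rotation" of the camera in the world; the wrist camera has in their place "T_tool_cam" (4x4, takes a point from camera to tool coordinates, whose origin is the TCP and whose axes are the tool frame's). Camera axes: x right, y up, looking along -z (the intrinsics and any distortion apply to the point x, -y, -z); pixel columns grow to the right and rows downward; lengths in m; the calibration is good to about 2 mm. A picture is of the moment at which its call begins: read the wrist's pose just before it. camera_info takes no time and is no camera call.
A pose or a line that the arm cannot do raises env.PlanningError and nothing moves.
- workorder.finish_job(): hands the job in, once; it reports no verdict.
Trained networks look in the newest picture that a camera, given by its name, has taken for a name from the list of things; names that differ only in an ending like _2 or _b are one class to them, and where a whole thing is asked for, a point or a joint stands for the part that bears it (a point fixed in the world has none). Each returns a list of dicts, best first, with "score" (0 to 1); they miss things now and then, are a little off and sometimes report something else, mostly with a low value. They report only what shows in the picture. A call takes as long as a camera call. They do not tell look-alikes from the thing itself.
- search_frame(camera, name): "at" ([x, y, z] in m, in world coordinates, good to about 4 mm: the middle of the surface that is visible of it).
- tip_of(camera, name): "at" ([x, y, z] in m, in world coordinates, good to about 4 mm: a listed point, or the origin of a listed thing).
The state is a dict: "t": time; "joint_positions": joint angles; "joint_velocities": joint speeds; "tau": joint torques, N m; "ee_pos": TCP position; "tcp_rot": TCP orientation; "wrist_force": force on the tool from outside, world axes, zero at the start; "moment": the same for the moment, N m; "gripper_width": finger opening in m.
Only numpy, scipy, OpenCV 4.12 (cv2) and the standard library are available. Lean on these libraries where they do the work, as an engineer would, in place of code of your own. Each camera call takes 0.05 s, during which the arm holds its last target. There are 200 camera calls.

## Working session

There is one attempt and no reset: what is moved stays moved. The work goes in short steps, each a Python script; the robot and the scene stay as the last script left them, time stands still between calls to the robot, and variables do not carry over. Pictures are saved under pics/ and viewed, about 8 in all and at most 12, crops included, and the job is handed in when it is done.

```bash
ls; mkdir -p pics; python3 - <<'E'
from station import env, effector, solver, viewer, search_frame, tip_of
import cv2, numpy as np
for c in ["top","scene"]:
    p,d=viewer.read_camera(c); cv2.imwrite(f"pics/{c}0.png",p[:,:,::-1]); np.save(f"{c}d0.npy",d); np.save(f"{c}p0.npy",p)
    i=viewer.camera_info(c); print(c,{k:np.round(v,4).tolist() if not isinstance(v,str) else v for k,v in i.items()})
    for n in ["riser","large_board","small_board","short_mill","tall_mill","steel_mill"]:
        print(n,[(np.round(r["at"],3).tolist(),round(r["score"],2)) for r in tip_of(c,n)][:3])
i=viewer.camera_info("wrist"); print(i)
s=env.sense(); print(s["t"],s["ee_pos"],s["tcp_rot"],s["gripper_width"])
E
```

```text
pics
top {'intrinsics': [[509.3077, 0.0, 316.7715], [0.0, 509.3077, 192.0395], [0.0, 0.0, 1.0]], 'eye': [0.342, -0.0101, 1.7696], 'rotation': [[0.0144, 0.9898, -0.1415], [-0.9999, 0.0136, -0.0061], [-0.0041, 0.1415, 0.9899]]}
riser [([0.557, 0.03, 0.0], 0.79)]
large_board [([0.645, -0.133, 0.079], 0.74), ([0.554, 0.029, 0.004], 0.49)]
small_board [([0.613, 0.175, 0.08], 0.59)]
short_mill [([0.645, 0.034, 0.08], 0.85)]
tall_mill [([0.65, 0.342, 0.081], 0.78)]
steel_mill [([0.678, -0.266, 0.082], 0.71)]
scene {'intrinsics': [[366.0389, 0.0, 313.8169], [0.0, 366.0389, 203.222], [0.0, 0.0, 1.0]], 'eye': [1.4487, -0.5365, 0.7386], 'rotation': [[0.4996, -0.496, 0.7102], [0.866, 0.2666, -0.4231], [0.0206, 0.8264, 0.5627]]}
riser [([0.56, 0.025, 0.0], 0.94)]
large_board [([0.64, -0.137, 0.075], 0.69), ([0.682, -0.27, 0.079], 0.52)]
small_board [([0.612, 0.181, 0.08], 0.69)]
short_mill [([0.648, 0.031, 0.078], 0.75), ([0.766, 0.062, -0.002], 0.62), ([0.613, 0.181, 0.081], 0.6)]
tall_mill [([0.652, 0.344, 0.081], 0.56)]
steel_mill [([0.678, -0.271, 0.08], 0.89)]
{'intrinsics': array([[316.63571353,   0.        , 321.22386346],
       [  0.        , 316.63571353, 198.52888767],
       [  0.        ,   0.        ,   1.        ]]), 'T_tool_cam': array([[ 1.65043895e-04, -9.68929777e-01, -2.47335925e-01,
        -7.05215575e-02],
       [ 8.86267626e-04,  2.47335973e-01, -9.68929374e-01,
        -1.69470813e-01],
       [ 9.99999594e-01, -5.92899449e-05,  8.99552385e-04,
        -3.71197989e-06],
       [ 0.00000000e+00,  0.00000000e+00,  0.00000000e+00,
         1.00000000e+00]])}
0.7 [0.22584987 0.60948666 0.21459902] [[ 9.37696621e-01  5.00538062e-05  3.47455097e-01]
 [-3.47455095e-01 -3.42656306e-05  9.37696622e-01]
 [ 5.88410530e-05 -9.99999998e-01 -1.47393160e-05]] 0.09212550293164636
```

View top.

View pics/top0.png

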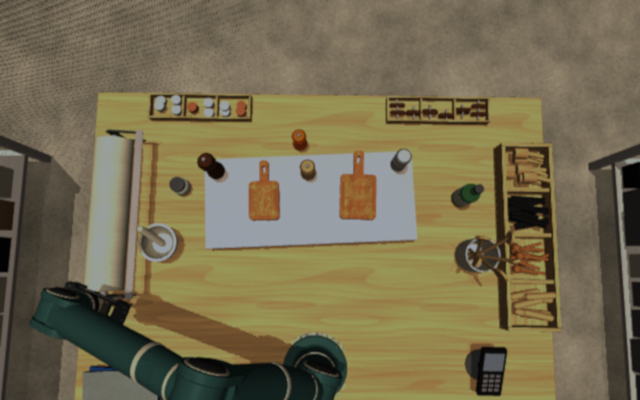

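View pics/scene0.png

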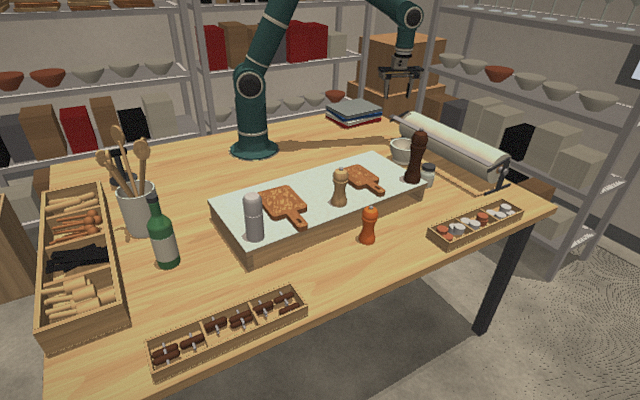

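Top view: the small board is at px (264,191) and the large board at (358,190), with its handle tip at (358,155). The short mill is at (307,169). The orange look-alike at (299,139) stands on the counter and isn't part of the job. The tall mill is at (207,163) and the steel mill at (401,158). The food trays at the back can be ignored.

Next I'll fit the board outlines and the riser edge.

```bash
cat > h.py <<'E'
from station import env, effector, solver, viewer, workorder, search_frame, tip_of
import cv2, numpy as np
from scipy.optimize import minimize
DIM={"large":(.150,.120,.080,.034),"small":(.130,.100,.070,.030)}
def grab(c):
    s=env.sense(); i=viewer.camera_info(c); p,d=viewer.read_camera(c)
    if c=="wrist":
        T=i["T_tool_cam"]; R=s["tcp_rot"]@T[:3,:3]; e=s["ee_pos"]+s["tcp_rot"]@T[:3,3]
    else: R,e=np.array(i["rotation"]),np.array(i["eye"])
    return p,d,np.array(i["intrinsics"]),R,e
def proj(P,K,R,e):
    q=(np.atleast_2d(P)-e)@R*[1,-1,-1]; uv=q@K.T; return uv[:,:2]/uv[:,2:]
def rays(uv,K,R,e,z):
    uv=np.atleast_2d(uv); q=np.c_[uv,np.ones(len(uv))]@np.linalg.inv(K).T*[1,-1,-1]; w=q@R.T
    return e+w*((z-e[2])/w[:,2])[:,None]
def cloud(d,K,R,e):
    v,u=np.mgrid[:400,:640]; q=np.stack([(u-K[0,2])/K[0,0],-(v-K[1,2])/K[1,1],-np.ones(u.shape)],-1)*d[...,None]
    return q@R.T+e
def outline(n):
    L,W,H,h=DIM[n]; r=.014; a=np.linspace(0,np.pi/2,6)
    arc=lambda cx,cy,t0:[(cx+r*np.cos(t0+t),cy+r*np.sin(t0+t)) for t in a]
    w=W/2
    return np.array([(0,h/2-0)]+arc(-r,w-r,0)+arc(-L+r,w-r,np.pi/2)+arc(-L+r,-w+r,np.pi)+arc(-r,-w+r,1.5*np.pi)+[(0,-h/2),(H-.006,-h/2),(H,-h/2+.006),(H,h/2-.006),(H-.006,h/2)])
def world(n,pose,z):
    x,y,t=pose; o=outline(n); c,s=np.cos(t),np.sin(t)
    return np.c_[x+c*o[:,0]-s*o[:,1],y+s*o[:,0]+c*o[:,1],np.full(len(o),z)]
def silhouette(n,pose,cam,z0,sc=4,box=None):
    m=np.zeros((400,640),np.uint8); A=proj(world(n,pose,z0),*cam); B=proj(world(n,pose,z0+.018),*cam)
    f=16*sc; m=cv2.resize(m,None,fx=sc,fy=sc)
    cv=lambda Q:np.round(((Q+.5)*sc-.5)*16).astype(np.int32)
    for q in [A,B]+[np.array([A[i-1],A[i],B[i],B[i-1]]) for i in range(len(A))]: cv2.fillPoly(m,[cv(q)],255,shift=4)
    return cv2.resize(m,(640,400),interpolation=cv2.INTER_AREA)/255.
def boardmask(p,near,cam):
    h=cv2.cvtColor(p,cv2.COLOR_RGB2HSV).astype(int)
    white=(h[...,1]<70)
    m=((h[...,0]<=18)|(h[...,0]>174))&(h[...,1]>95)&(h[...,2]>50)
    n,l,st,ce=cv2.connectedComponentsWithStats(m.astype(np.uint8))
    u,v=proj(near,*cam)[0]
    k=min((i for i in range(1,n) if st[i,4]>150),key=lambda i:np.hypot(*(ce[i]-[u,v])))
    M=(l==k).astype(np.uint8); c,_=cv2.findContours(M,cv2.RETR_EXTERNAL,cv2.CHAIN_APPROX_NONE)
    return cv2.drawContours(M*0,c,-1,1,-1).astype(float)
def fit(n,p0,p,cam,z0=.08):
    c=np.array([p0[0]-.05,p0[1],z0+.018]); M=boardmask(p,c,cam)
    f=lambda q:np.abs(silhouette(n,q,cam,z0)-M).sum()
    x0=np.array(p0,float); S=np.array([[0,0,0],[.01,0,0],[0,.01,0],[0,0,.12]])
    for k in range(3):
        r=minimize(f,x0,method="Nelder-Mead",options=dict(initial_simplex=x0+S*(.5**k),xatol=1e-4,fatol=.05,maxiter=150)); x0=r.x
    return r.x,r.fun/M.sum(),M
E
cat > m1.py <<'E'
from h import *
p,d,*cam=grab("top"); C=cloud(d,*cam)
hs=cv2.cvtColor(p,cv2.COLOR_RGB2HSV).astype(int)
w=(hs[...,1]<45)&(hs[...,2]>120)&(abs(C[...,2]-.08)<.012)
P=C[w]; print("riser top z",np.median(P[:,2]),w.sum())
m=w.astype(np.uint8); m=cv2.morphologyEx(m,cv2.MORPH_OPEN,np.ones((3,3)))
c,_=cv2.findContours(m,cv2.RETR_EXTERNAL,cv2.CHAIN_APPROX_NONE); c=max(c,key=cv2.contourArea)
W=rays(c[:,0,:].astype(float),*cam,.08)[:,:2]
r=cv2.minAreaRect((W*1000).astype(np.float32)); print("rect",r)
for n,p0 in [("large",(.643,-.135,0)),("small",(.613,.178,0))]:
    x,e,M=fit(n,p0,p,cam); print(n,np.round(x,4),round(e,3), "z",np.median(C[cv2.erode(M,np.ones((5,5)))>0][:,2]))
    cs,_=cv2.findContours((silhouette(n,x,cam,.08)>.5).astype(np.uint8),0,1); cv2.drawContours(p,cs,-1,(0,255,0),1)
cv2.drawContours(p,[np.round(proj(np.c_[cv2.boxPoints(r)/1000,np.full(4,.08)],*cam)).astype(int)],-1,(0,0,255),1)
cv2.imwrite("pics/fit0.png",cv2.resize(p[130:260,190:430,::-1],None,fx=3,fy=3))
E
python3 m1.py
```

```text
riser top z 0.08078083268014669 14381
rect ((559.464599609375, 25.769378662109375), (299.5252380371094, 699.612548828125), 3.232221841812134)
large [ 0.6444 -0.1361 -0.0138] 0.05 z 0.09877603927403733
small [0.6183 0.1783 0.0259] 0.061 z 0.09848832412832154
```

View pics/fit0.png

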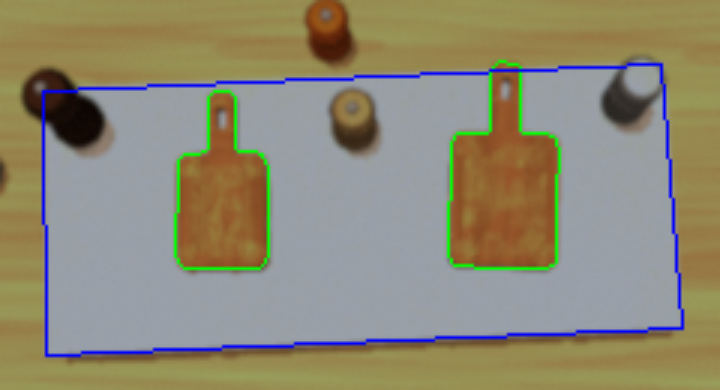

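Fits are consistent: riser top at 81 mm and board tops at 98.5 mm, both as stated. The riser is at (0.559, 0.026) with yaw 0.056. The large board is about 75 mm short and 0.07 rad askew; the small board is about 83 mm short and 0.03 rad askew. I'll push the small board first with shut fingers, flush and central on its rear edge, and stop roughly 10 mm short.

```bash
cat > push.py <<'E'
from h import *
RX,RY,TH=.5595,.0258,.0564
def Rt(t): c,s=np.cos(t),np.sin(t); return np.array([[c,0,-s],[s,0,c],[0,-1,0.]])
def short(pose): return .150-((pose[0]-RX)*np.cos(TH)+(pose[1]-RY)*np.sin(TH))
def push(n,pose,leave,face=.010,z=.088,rate=.05,th=None):
    """flush push of the board's rear edge until it is `leave` short of its place, turning it square"""
    th=TH if th is None else th
    x,y,t=pose; L=DIM[n][0]; u=np.array([np.cos(t),np.sin(t)])
    rear=np.array([x,y])-L*u
    v=np.array([np.cos(TH),np.sin(TH)])
    m=(t+th)/2; um=np.array([np.cos(m),np.sin(m)]); ut=np.array([np.cos(th),np.sin(th)])
    # rear edge travel so that shoulder centre ends `leave` short
    goal=.150-leave-L*np.cos(th-TH); cur=(rear-[RX,RY])@v; d=(goal-cur)/(um@v)
    a=rear-(face+.025)*u; c=rear-face*u-.003*u; e=rear+d*um-face*ut
    print("travel",d,"end",e)
    env.reach([*a,.22],Rt(t)); env.movel([*a,z],rate=.2)
    env.movel([*c,z],rate=.08); env.movel([*e,z],Rt(th),rate=rate)
    s=env.sense(); print("t",s["t"],"F",np.round(s["wrist_force"],2),"tcp",np.round(s["ee_pos"],4))
    env.movel([*(e-.05*ut),z],rate=.12); env.movel([*(e-.05*ut),.22],rate=.25)
E
cat > see.py <<'E'
from push import *
import sys
def see(n,p0,tag):
    for c in ["top","wrist","scene"]:
        p,d,*cam=grab(c)
        cv2.imwrite(f"pics/{tag}_{c}.png",p[:,:,::-1])
        try: x,e,M=fit(n,p0,p,cam); print(c,np.round(x,4),"err",round(e,3),"short mm",round(short(x)*1e3,1),"yaw rel",round(x[2]-TH,4))
        except Exception as E: print(c,repr(E))
E
python3 - <<'E'
from see import *
effector.grasp(10); s=env.sense(); print(s["t"],s["gripper_width"])
s=env.sense(); env.movel([*s["ee_pos"][:2],.26],rate=.2)
push("small",(.6183,.1783,.0259),.010)
see("small",(.69,.18,TH),"s1"); print(env.sense()["t"])
E
```

```text
2.0917 0.0006030295182704391
travel 0.07264504014687342 end [0.55094304 0.17735818]
t 7.1583 F [-0.63 -0.13 -0.81] tcp [0.551  0.1774 0.0881]
top [0.6926 0.1814 0.037 ] err 0.326 short mm 8.3 yaw rel -0.0194
wrist [ 0.8967  0.2133 -1.0236] err 1.0 short mm -197.2 yaw rel -1.08
scene [0.5544 0.0977 2.3356] err 1.234 short mm 151.1 yaw rel 2.2792
8.55
```

```bash
cd pics; python3 -c "
import cv2,numpy as np
a=[cv2.imread(f's1_{c}.png') for c in ('top','wrist','scene')]
o=np.vstack([np.hstack([cv2.resize(a[0][130:260,190:430],(400,217)),cv2.resize(a[2][120:290,180:480],(400,217))]),cv2.resize(a[1],(800,500))[:380]])
cv2.imwrite('v3.png',o)"
```

```text
(no output)
```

View pics/v3.png

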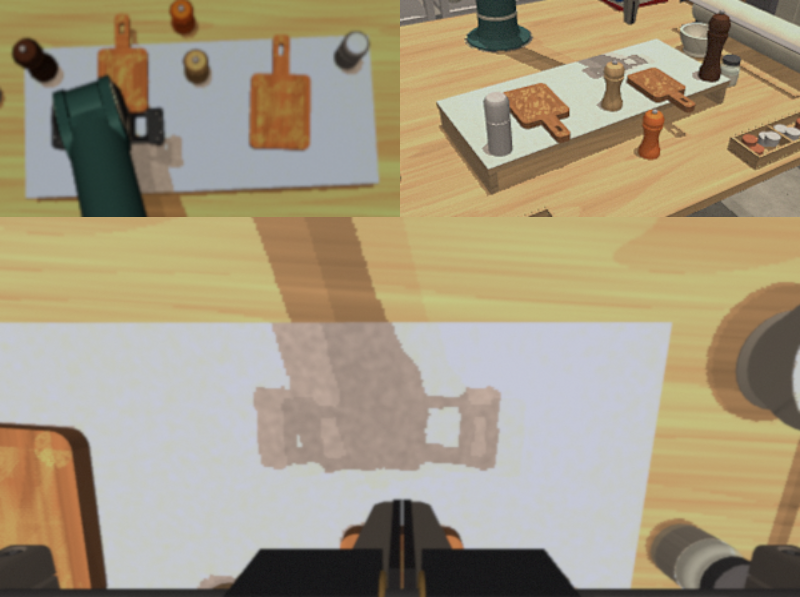

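The wrist view looks back towards the robot (board hidden behind the fingers) and the arm blocks the top view, but the push ran cleanly at about 0.6 N. Next is the large board, after which I'll park between the boards and measure both from the top.

```bash
cat > top2.py <<'E'
from push import *
def top2(tag):
    p,d,*cam=grab("top"); q=p.copy(); out={}
    # far edge of the shelf, subpixel, per column
    g=cv2.cvtColor(p,cv2.COLOR_RGB2HSV)[...,1].astype(float); E=[]
    for X in np.arange(-.29,.33,.004):
        pr=np.array([RX,RY])+[-np.sin(TH)*X,np.cos(TH)*X]; s=np.arange(.125,.176,.0008)
        W=np.c_[pr+s[:,None]*[np.cos(TH),np.sin(TH)],np.full(len(s),.08)]
        uv=proj(W,*cam).astype(np.float32); v=cv2.remap(g.astype(np.float32),uv[:,0],uv[:,1],cv2.INTER_LINEAR).ravel()
        if v[:8].max()<45 and v[-8:].min()>60:
            h=(v[:8].mean()+v[-8:].mean())/2; k=np.argmax(v>h); E.append((X,s[k]-.0008*(v[k]-h)/(v[k]-v[k-1])))
    E=np.array(E); f=np.polyfit(E[:,0],E[:,1],1); r=E[:,1]-np.polyval(f,E[:,0]); k=abs(r)<.003; f=np.polyfit(E[k,0],E[k,1],1)
    print("edge: n",k.sum(),"offset mm at 0",round(f[1]*1e3-150,2),"slope rad",round(f[0],4))
    for n,p0 in [("small",(.69,.18,TH)),("large",(.71,-.135,TH))]:
        x,e,M=fit(n,p0,p,cam); out[n]=x; ly=-(x[0]-RX)*np.sin(TH)+(x[1]-RY)*np.cos(TH)
        print(n,np.round(x,4),"err",round(e,3),"short mm",round((short(x)+np.polyval(f,ly)-.15)*1e3,1),"yaw rel",round(x[2]-TH+f[0],4))
        cs,_=cv2.findContours((silhouette(n,x,cam,.08)>.5).astype(np.uint8),0,1); cv2.drawContours(q,cs,-1,(0,255,0),1)
    cv2.imwrite(f"pics/{tag}.png",cv2.resize(np.vstack([p[130:230,190:430,::-1],q[130:230,190:430,::-1]]),None,fx=3,fy=3))
    return out
E
python3 - <<'E'
from top2 import *
push("large",(.6444,-.1361,-.0138),.010)
env.reach([.40,.03,.25],Rt(TH)); print(env.sense()["t"])
top2("b1")
E
```

```text
travel 0.0640313040696683 end [ 0.54844696 -0.13323   ]
t 12.4583 F [-1.6  -0.82 -0.13] tcp [ 0.5486 -0.1333  0.0882]
14.5
edge: n 76 offset mm at 0 2.97 slope rad -0.0003
small [0.6934 0.1818 0.0334] err 0.061 short mm 10.4 yaw rel -0.0233
large [ 0.711  -0.1357 -0.0164] err 0.039 short mm 10.9 yaw rel -0.0731
```

View pics/b1.png

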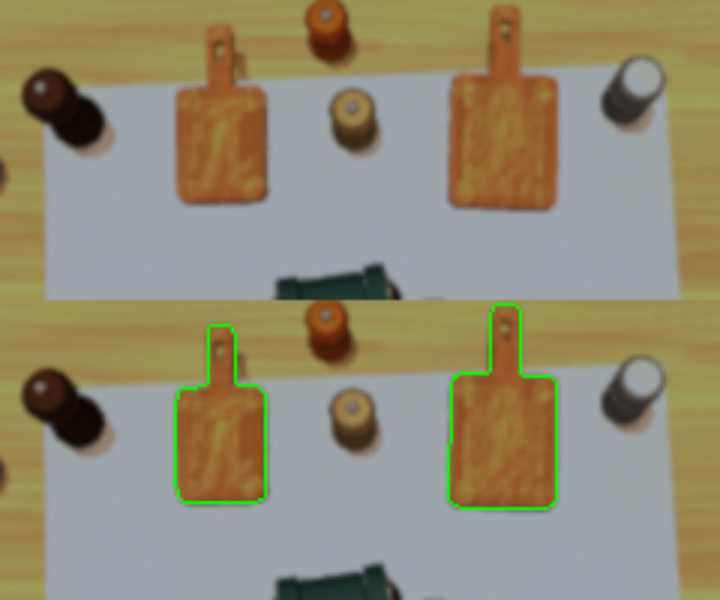

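Both boards are now about 10 mm short of the edge with nothing disturbed. They're still slightly clockwise (small 0.023 rad, large 0.073), because the narrow fingertips don't square them. Both pushes give the same finger contact offset, 12.4 mm. I'll push off-centre on the right-hand side of each rear edge, then look with the wrist camera from the customers' side.

```bash
cat > pp.py <<'E'
from top2 import *
FACE=.0124
def point_push(n,pose,b,delta,z=.088,rate=.04):
    """push the rear edge at lateral offset b (board y) forward by delta along the shelf's x"""
    x,y,t=pose; u=np.array([np.cos(t),np.sin(t)]); w=np.array([-u[1],u[0]]); v=np.array([np.cos(TH),np.sin(TH)])
    c=np.array([x,y])-DIM[n][0]*u+b*w-FACE*v
    a=c-.02*v; e=c+delta*v
    env.reach([*a,.19],Rt(TH)); env.movel([*a,z],rate=.2); env.movel([*(c-.002*v),z],rate=.08); env.movel([*e,z],rate=rate)
    print(n,"F",np.round(env.sense()["wrist_force"],2))
    env.movel([*(e-.03*v),z],rate=.12); env.movel([*(e-.03*v),.19],rate=.25)
E
python3 - <<'E'
from pp import *
point_push("large",(.711,-.1357,-.0164),-.038,.007)
env.movel([.47,.0,.25],rate=.25)
point_push("small",(.6934,.1818,.0334),-.026,.002)
env.reach([.40,.03,.25],Rt(TH)); print(env.sense()["t"])
top2("b2")
for z in (.30,.34,.26):
  for x in (.66,.62,.70): print(z,x,solver.inverse_kinematics([x,.03,z],Rt(TH+np.pi)),solver.inverse_kinematics([x,.03,z],Rt(TH-np.pi/2)) is not None,solver.inverse_kinematics([x,.03,z],Rt(TH+np.pi/2)) is not None)
E
```

```text
large F [-0.36  0.02  0.19]
small F [0.67 0.77 0.2 ]
22.5333
edge: n 76 offset mm at 0 2.98 slope rad -0.0004
small [0.6947 0.183  0.0481] err 0.072 short mm 9.1 yaw rel -0.0087
large [ 0.7171 -0.131   0.0122] err 0.029 short mm 4.5 yaw rel -0.0445
0.3 0.66 [-0.88137289  0.75525057  1.34681256  1.53038437 -0.73884976  1.44777262
 -1.01687402] True True
0.3 0.62 [-0.95862505  0.66929466  1.35253964  1.63455849 -0.66395982  1.38570091
 -1.03480687] True True
0.3 0.7 [-0.80704688  0.83167677  1.3425248   1.41856565 -0.80572082  1.50759563
 -1.01706418] True True
0.34 0.66 [-0.8777282   0.71113451  1.34822928  1.47415924 -0.69212321  1.50043922
 -1.05340385] True True
0.34 0.62 [-0.96158836  0.6206142   1.35448257  1.57875525 -0.61009033  1.43913022
 -1.07749662] True True
0.34 0.7 [-0.79793431  0.79138433  1.34360436  1.36117965 -0.76576089  1.56033704
 -1.04924947] True True
0.26 0.66 [-0.88171127  0.80653661  1.34490183  1.57980161 -0.79474876  1.40208333
 -0.97651184] True True
0.26 0.62 [-0.95266904  0.72607656  1.34995326  1.68387303 -0.72813966  1.33986324
 -0.98662903] True True
0.26 0.7 [-0.81252037  0.8783418   1.34105873  1.46869133 -0.85409231  1.46129059
 -0.98247133] True True
```

Small is nearly square (−0.009 rad, 9 mm short). Large is still 0.044 rad out with only 4.5 mm of travel left. I'll square it by nudging the right side of its overhanging handle towards +y, then look from the customers' side with the wrist camera.

```bash
cat >> pp.py <<'E'
def handle_push(n,pose,s,delta,side=-1,z=.088):
    """push the handle's side at board x = s, across the handle, by delta (side=-1: from the right towards +y)"""
    x,y,t=pose; u=np.array([np.cos(t),np.sin(t)]); w=np.array([-u[1],u[0]])
    ax=TH-side*np.pi/2; v=np.array([np.cos(ax),np.sin(ax)])
    c=np.array([x,y])+s*u+side*DIM[n][3]/2*w-FACE*v
    a=c-.02*v; e=c+delta*v
    env.reach([*a,.31],Rt(ax)); env.movel([*a,z],rate=.2); env.movel([*(c-.002*v),z],rate=.08); env.movel([*e,z],rate=.04)
    print(n,"F",np.round(env.sense()["wrist_force"],2))
    env.movel([*(e-.02*v),z],rate=.12); env.movel([*(e-.02*v),.31],rate=.25)
def wristview(tag):
    env.reach([.66,.03,.30],Rt(TH+np.pi)); 
    p,d,*cam=grab("wrist"); np.savez(tag+".npz",p=p,d=d,K=cam[0],R=cam[1],e=cam[2]); cv2.imwrite(f"pics/{tag}.png",p[:,:,::-1]); print("t",env.sense()["t"])
E
python3 - <<'E'
from pp import *
ax=TH+np.pi/2
print([solver.inverse_kinematics([.765,-.18,z],Rt(ax)) is not None for z in (.31,.088)])
env.movel([.40,.0,.32],rate=.25)
handle_push("large",(.7171,-.131,.0122),.05,.006)
wristview("w1")
E
```

```text
[True, True]
large F [-0.32  0.08 -0.09]
t 30.8333
```

View pics/w1.png

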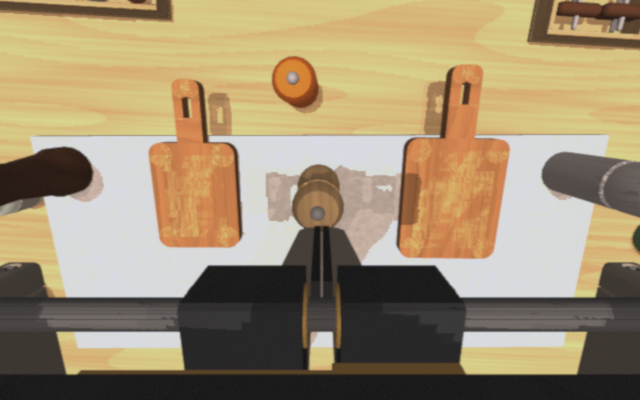

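The wrist view shows everything at once. The shelf edge is at row ~137, the small board's shoulders at ~143 and the large board's at ~139. All mills are standing.

```bash
cat > wm.py <<'E'
from pp import *
def wm(tag,guess):
    D=np.load(tag+".npz"); p=D["p"]; cam=(D["K"],D["R"],D["e"]); q=p.copy()
    hs=cv2.cvtColor(p,cv2.COLOR_RGB2HSV)[...,1].astype(np.float32); bl=p[...,2].astype(np.float32)
    for nm,g in (("blue",-bl),):
        E=[]
        for X in np.arange(-.30,.32,.003):
            pr=np.array([RX,RY])+[-np.sin(TH)*X,np.cos(TH)*X]; s=np.arange(.13,.170,.0004)
            uv=proj(np.c_[pr+s[:,None]*[np.cos(TH),np.sin(TH)],np.full(len(s),.08)],*cam).astype(np.float32)
            S=cv2.remap(hs,uv[:,0],uv[:,1],1).ravel(); v=cv2.remap(g,uv[:,0],uv[:,1],1).ravel()
            if S[:15].max()<50 and S[-15:].min()>55:
                h=(v[:15].mean()+v[-15:].mean())/2; E.append((X,s[np.argmax(v>h)]))
        E=np.array(E); k=np.ones(len(E),bool)
        for _ in range(3): f=np.polyfit(E[k,0],E[k,1],1); k=abs(E[:,1]-np.polyval(f,E[:,0]))<.002
        print(nm,"edge n",k.sum(),len(E),"pos mm",round(f[1]*1e3,2),"slope",round(f[0],4),"std",E[k,1].std())
    out={}
    for n,p0 in guess.items():
        x,e,M=fit(n,p0,p,cam); ly=-(x[0]-RX)*np.sin(TH)+(x[1]-RY)*np.cos(TH); out[n]=x
        print(n,np.round(x,4),"err",round(e,3),"short mm",round((short(x)+np.polyval(f,ly)-.15)*1e3,2),"yaw rel",round(x[2]-TH+f[0],4))
        cs,_=cv2.findContours((silhouette(n,x,cam,.08)>.5).astype(np.uint8),0,1); cv2.drawContours(q,cs,-1,(0,255,0),1)
    ed=proj([[RX-np.sin(TH)*X+np.cos(TH)*np.polyval(f,X),RY+np.cos(TH)*X+np.sin(TH)*np.polyval(f,X),.08] for X in (-.3,.3)],*cam)
    cv2.line(q,*[tuple(int(round(a)) for a in r) for r in ed],(255,0,0),1)
    cv2.imwrite(f"pics/{tag}_fit.png",np.vstack([cv2.resize(c[55:270,a:a+140],None,fx=3,fy=3) for c,a in [(q[...,::-1],0)]]) if 0 else np.hstack([cv2.resize(q[60:265,a:a+130,::-1],None,fx=2.9,fy=2.9) for a in (130,390)]))
    return out
E
python3 -c "
from wm import *
wm('w1',{'small':(.695,.183,.048),'large':(.717,-.129,.056)})"
```

```text
blue edge n 118 120 pos mm 148.19 slope -0.0001 std 0.00019953983257982178
small [0.6924 0.1838 0.0445] err 0.121 short mm 6.54 yaw rel -0.012
large [ 0.714  -0.1278  0.0432] err 0.124 short mm 2.63 yaw rel -0.0133
```

View pics/w1_fit.png

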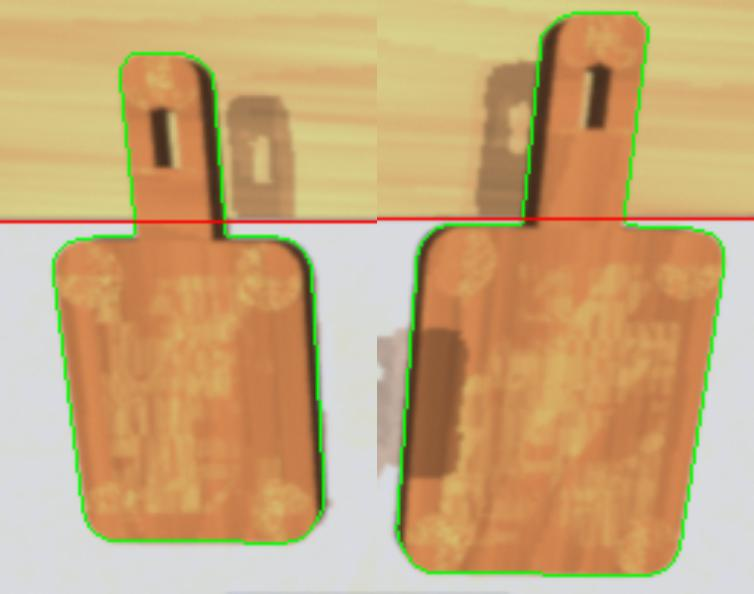

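The wrist-camera poses give a contact offset of 9.8 mm, matching the 20 mm pads, so I'll use them. I'll redo the fit with a better mask, then make the final pushes slightly right of centre.

```bash
sed -i 's/&(h\[...,2\]>50)$/\&(h[...,2]>50) | (h[...,2]<75)/' h.py; grep -n "<75" h.py; python3 - <<'E'
import pp; from wm import *
o=wm('w1',{'small':(.6924,.1838,.0445),'large':(.714,-.1278,.0432)})
E
```

```text
36:    m=((h[...,0]<=18)|(h[...,0]>174))&(h[...,1]>95)&(h[...,2]>50) | (h[...,2]<75)
blue edge n 118 120 pos mm 148.19 slope -0.0001 std 0.00019953983257982178
small [0.6924 0.1838 0.0446] err 0.121 short mm 6.53 yaw rel -0.0119
large [ 0.7132 -0.1277  0.0438] err 0.124 short mm 3.43 yaw rel -0.0127
```

```bash
python3 - <<'E'
import pp; from wm import *
pp.FACE=.0098
env.movel([.52,.03,.32],rate=.3)
pp.point_push("small",(.6924,.1838,.0446),-.006,.0066,rate=.03)
env.movel([.46,.05,.25],rate=.25)
pp.point_push("large",(.7136,-.1278,.0435),-.034,.0035,rate=.03)
env.movel([.46,.0,.31],rate=.25)
wristview("w2")
o=wm('w2',{'small':(.699,.184,.053),'large':(.717,-.1278,.053)})
D=np.load("w2.npz"); cam=(D["K"],D["R"],D["e"]); p=D["p"]
v=[]
for n,a in (("small",130),("large",390)):
    M=boardmask(p,np.array([o[n][0]-.05,o[n][1],.098]),cam); S=silhouette(n,o[n],cam,.08)
    v.append(np.dstack([p[...,2],(M*255).astype(np.uint8),(S*255).astype(np.uint8)])[60:265,a:a+130])
f=cv2.imread("pics/w2_fit.png"); cv2.imwrite("pics/w2_m.png",np.vstack([f,cv2.resize(np.hstack(v),(f.shape[1],f.shape[0]))])[:, :][::2,::2] if 0 else np.vstack([f[:300],cv2.resize(np.hstack(v),(f.shape[1],f.shape[0]))[:299]]))
E
```

```text
small F [-0.28 -0.13  0.19]
large F [-0.24 -0.2  -0.32]
t 43.5
blue edge n 117 118 pos mm 148.04 slope -0.0 std 0.00012570787221094536
small [0.6983 0.1849 0.0543] err 0.276 short mm 0.51 yaw rel -0.0022
large [ 0.7162 -0.1262  0.0436] err 0.129 short mm 0.21 yaw rel -0.0128
```

View pics/w2_m.png

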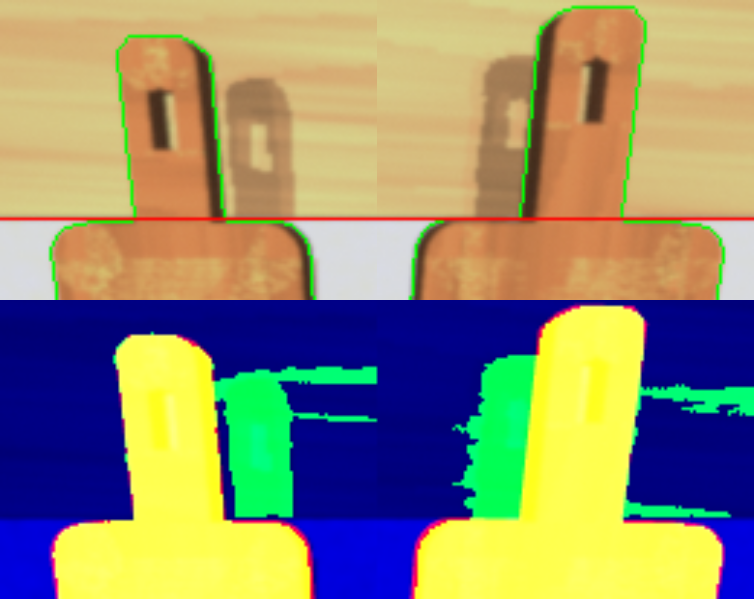

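```bash
sed -i 's/h\[...,1\]>95)/h[...,1]>118)/' h.py; python3 - <<'E'
from wm import *
wm('w2',{'small':(.698,.185,.05),'large':(.7165,-.126,.05)})
env.movel([.40,.03,.32],rate=.25); env.pause(.2)
top2("b3")
for n in ["short_mill","tall_mill","steel_mill"]: print(n,[np.round(r["at"],3).tolist() for r in tip_of("top",n)][:1])
print(env.sense()["t"])
E
```

```text
blue edge n 117 118 pos mm 148.04 slope -0.0 std 0.00012570787221094536
small [0.6982 0.1847 0.0608] err 0.131 short mm 0.56 yaw rel 0.0043
large [ 0.7158 -0.126   0.0443] err 0.092 short mm 0.57 yaw rel -0.0121Traceback (most recent call last):
  File "<stdin>", line 3, in <module>
station.PlanningError: the arm cannot follow that straight line within its joint ranges
```

```bash
python3 - <<'E'
from wm import *
env.movel([.52,.03,.32],rate=.3); env.reach([.40,.03,.30],Rt(TH))
top2("b3")
for n in ["short_mill","tall_mill","steel_mill"]: print(n,[np.round(r["at"],3).tolist() for r in tip_of("top",n)][:1])
print(env.sense()["t"])
E
```

```text
edge: n 77 offset mm at 0 2.98 slope rad -0.0003
small [0.7029 0.1846 0.0452] err 0.098 short mm 0.8 yaw rel -0.0115
large [ 0.7201 -0.1277  0.0415] err 0.054 short mm 1.3 yaw rel -0.0152
short_mill [[0.767, 0.064, -0.003]]
tall_mill [[0.647, 0.342, 0.08]]
steel_mill [[0.719, -0.125, 0.078]]
46.4167
```

View pics/b3.png

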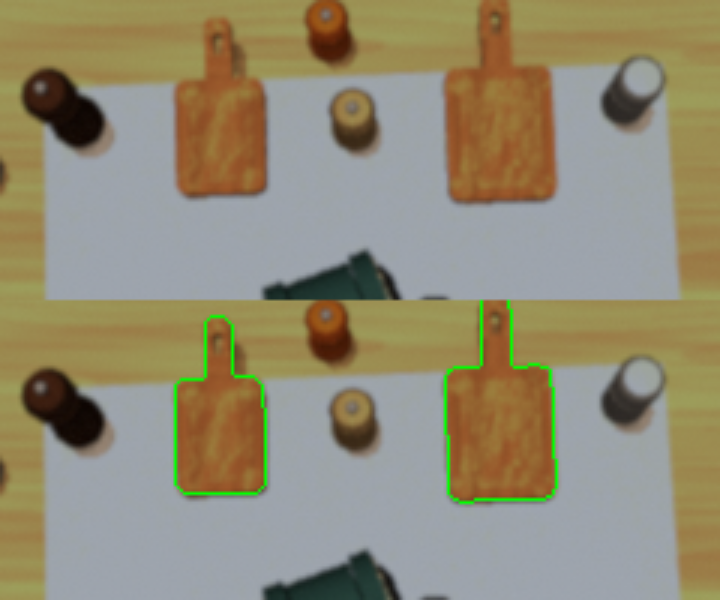

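Both cameras agree: the shoulders are within about 1 mm of the edge and the boards are square to within 0.9°. The mills sit at the same pixels as at the start, so I'm handing in.

```bash
python3 -c "
from station import workorder,env
print(workorder.finish_job(), env.sense()['t'])"
```

```text
the job is handed in; nothing more can be done
the job is handed in; nothing more can be done
```

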